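# Put the chuck jaw away and shut the drawer

### The arm

A 6-joint arm with a two-finger parallel gripper is mounted at the origin on the work surface. World frame = base frame: x ahead of the robot, y to its left, z up, the work surface at z = 0. Lengths are in m, angles in degrees, forces in N, time in s.
With the tool pointing down it reaches from about 0.4 to 0.825 m from the base axis. Payload 7 kg.
Tool frame: the origin (TCP) lies at the very end of the fingers, on their centre line; the grasp point (between the pads) lies 19 mm behind it (ctrl.pinch_z is the distance from the TCP to the grasp point, in m); z points along the fingers, x is the direction in which the jaws open and shut, and the axes are right-handed (so a half turn about z gives the same grasp; the last joint's range is limited). The gripper opens to 88 mm and grips with 3 to 60 N. Pads are 19 mm wide; open, the fingers measure 130 mm over their backs; the gripper's body (78 mm by 193 mm) begins 47 mm behind the grasp point.
Start: joints at [85.09, 20.546, 0.682, 0, -70.136, -16.507], TCP at [0.246, 0.628, 0.227] pointing down, gripper open.
Joint ranges: [-176.03, 176.03], [-82.01, 121.73], [-58.28, 71.71], [-173.87, 95.51], [-174.79, -0.11], [-173.66, 173.66]. Speed limits (degrees/s): [136.94, 136.94, 172.46, 180, 180, 180].

### API

Orientations are given as [roll, pitch, yaw] about the fixed x, y, z axes, in that order (R = Rz(yaw) Ry(pitch) Rx(roll)).
In Python, from plant import ctrl gives the robot as it stands.
- The arm moves only by the tool carry_out, never from a script. Its argument "increments" is a list of rows, each a list of 7 numbers: the turn, a rotation vector about the world's x, y, z in degrees, then the shift along the world's x, y, z in mm, then the closure, from 0 (fully open) to 1 (shut). In form: [[ax, ay, az, dx, dy, dz, grip], ...]. A call has 1 to 20 rows; each row is the pose to reach, as a shift and turn from the pose commanded when the call began; what a row does not reach only later rows make up. A row lasts 1/8 s, in which the tool goes at most 62.5 mm and 10.7 degrees, less where a joint would pass 70% of its speed; a pose out of reach is approached as far as the arm can. A call with a gripper value outside its range is refused whole. The fingers move at their own pace and stop on an object; the grip force is fixed at half the most. Time passes only in rows, so rows that repeat a pose let the fingers close. It gives the time, the measured TCP pose, the force and the opening at its end, in the units of the state.
- ctrl.get_obs(): the state, without advancing time (a new reading comes with each control period).
- ctrl.snapshot(name): name is "scene" or "side" or "wrist"; returns a dict with "pixels" (420x560x3 uint8, blue, green, red), "intrinsics" (3x3 intrinsics, pixels), "rvec" (rotation vector, rad) and "tvec" (3), from world to camera coordinates, as OpenCV has them; the wrist camera has in their place "hand_eye" (4x4, takes a point from camera to tool coordinates, whose origin is the TCP and whose axes are the tool frame's). Camera axes: x right, y down, z forward; pixel columns grow to the right and rows downward; lengths in m; the calibration is good to about 2 mm. The wrist camera is an equidistant fisheye: a pixel r from the principal point sees the ray r / f radians off the axis. A picture is of the moment at which its call begins: read the wrist's pose just before it. There is no depth.
- ctrl.close_job(): hands the job in, once; it reports no verdict.
Trained networks look in a picture, given as the dict that the camera call returned (one of the last four; its "shot" number tells which), for a name from the list of things; names that differ only in an ending like _2 or _b are one class to them, and where a whole thing is asked for, a point or a joint stands for the part that bears it (a point fixed in the world has none). Each returns a list of dicts, best first, with "confidence" (0 to 1); they miss things now and then, are a little off and sometimes report something else, mostly with a low value. They report only what shows in the picture. A call takes as long as a camera call. They do not tell look-alikes from the thing itself.
- ctrl.search_frame(picture, label): "centre" ([x, y, z] in m, in world coordinates, good to about 4 mm: the middle of the surface that is visible of it).
- ctrl.outline_of(picture, label): "pixels" (420x560 bool, what is visible of it).
The state is a dict: "clock": time; "joint_pos": joint angles; "qvel": joint speeds; "tau": joint torques, N m; "tool_pos": TCP position; "orientation": TCP orientation; "force": force on the tool from outside, world axes, zero at the start; "moment": the same for the moment, N m; "opening": finger opening in m.
Only numpy, scipy, OpenCV 4.12 (cv2) and the standard library are available. Lean on these libraries where they do the work, as an engineer would, in place of code of your own. Each camera call takes 0.05 s, during which the arm holds its last target. There are 200 camera calls.

### The job

Take the two-hole aluminium chuck jaw from the sloping rest and lay it flat, the same side down as now, on the floor of the empty compartment of the open drawer, lowering it all the way down before you let go. Then slide the drawer fully shut, and leave the other loose parts on the table where they are.

Things in the scene. Friction and masses are not known exactly. Their poses are not given: they have to be found in the camera images.
- jaw: Plain aluminium chuck jaw, 45 (own x) x 110 (own y) x 38 mm (own z), 0.35 to 0.65 kg, with two 16 mm holes through it along own z at own y = -30 and +30. Origin: centre of its underside. It starts lying on the slope of the rest: own x points up the slope, own y along the rest's width, own z square to the slope. Grip it across the 45 mm.
- rest: Dark steel sloping rest, fixed, 160 deep x 190 wide. Origin: table level, middle of its back edge; x away from the robot. Sloping plate 96 long, 150 wide, 28 degrees, falling to the robot; middle of its surface at own (-65, 0, 105) mm, upper edge 128 mm high. Two 16 mm-high stops at own y = -46, +46 (each 16 wide, 8 thick, 76 mm free between them) stop the jaw.
- lightbar (a point): Middle of the front lower edge of the rest's fixed light bar, 276 mm above the table; axes as the rest's. The bar (30 deep x 190 wide x 30 mm high) runs along own y above the slope's upper edge, on two 12 mm posts at own y = -89 and +89. An upright gripper over the jaw would strike it: come in and leave leaning back to the robot, square to the slope.
- cabinet: Low grey steel one-drawer cabinet, fixed, 220 deep x 235 wide x 86 mm high. Origin: table level, under the middle of the drawer's front face when shut; x points away from the robot into the cabinet. A steel block and collar stand fixed on its top from own x = 140 mm back, up to 120 mm above the table.
- drawer (a joint): Drawer opening in m along the cabinet's -x: 0 fully shut, 0.16 the limit; starts 0.125 to 0.15, slides with about 2 N. Front panel 12 mm thick, 12 to 76 mm above the table; side walls up to 60 mm. A front-to-back wall divides it: the narrow left part (+y) already holds a fixed jaw, the wide right part is empty.
- compartment (a point): Point on the floor of the drawer's empty right compartment, 17 mm above the table; moves with the drawer, axes as the cabinet's. Middle of the compartment's width (145 mm inside), 50 mm behind the front panel's inner face. The compartment is 187 mm deep, but only the pulled-out part is open above.
- handle (a point): Middle of the drawer's steel bar handle, 61 mm above the table; moves with the drawer, axes as the cabinet's. The bar is 11 mm thick, 110 mm long along own y, its axis 35 mm in front of the panel's face.
- collar: Bystander, to be left alone: dark steel collar, 60 mm across, 32 mm high, 30 mm bore, standing on the table between the cabinet and the rest. Origin: centre of its underside.
- block: Bystander, to be left alone: steel block 80x50x40 mm with one 26 mm hole, lying flat on the table at the left. Origin: centre of its underside.
- key: Bystander, to be left alone: T-shaped steel chuck key, about 145 mm long with a 120 mm cross bar, 22 mm high, lying flat in front of the robot base. Origin: centre of its underside.
- oil: Bystander, to be left alone: grey plastic bottle, 64 mm across, 150 mm high, standing at the left. Origin: centre of its underside.
- sleeve: Bystander, to be left alone: dark steel sleeve, 68 mm across, 70 mm high, standing at the right. Origin: centre of its underside.
Mind the look-alikes: they are no part of the job. Leave any blue or red look-alike of the jaw alone.

How it is judged (in metres and radians):
On the way, in this order (a step that is already met when the one before it is completed fails the run):
1. the jaw is lowered into the empty compartment while still held: its underside within 20 mm of the compartment floor and the fingers on it (x of jaw in the frame of compartment between -0.035 and 0.125 m and y of jaw in the frame of compartment between -0.056 and 0.056 m and z of jaw in the frame of compartment between -0.006 and 0.02 m and contact force between the fingers and jaw above 0.5 N), for 0.04 s.
2. the jaw lies flat on the compartment floor, let go, and the drawer is fully shut (within 5 mm) (x of jaw in the frame of compartment between -0.035 and 0.125 m and y of jaw in the frame of compartment between -0.056 and 0.056 m and z of jaw in the frame of compartment between -0.006 and 0.006 m and angle between jaw's own z axis and vertical below 0.12 rad and value of joint drawer below 0.005 m and not (contact force between the fingers and jaw above 0.2 N)), for 0.2 s.
At the end, for the whole second after the job is handed in: The jaw lies at rest, released, flat (within 7 degrees, same side down) on the floor of the drawer's empty compartment, its underside within 6 mm of the floor, and the drawer is shut to within 5 mm (x of jaw in the frame of compartment between -0.035 and 0.125 m and y of jaw in the frame of compartment between -0.056 and 0.056 m and z of jaw in the frame of compartment between -0.006 and 0.006 m and angle between jaw's own z axis and vertical below 0.12 rad and value of joint drawer below 0.005 m and linear speed of jaw below 0.02 m/s); the robot touches nothing.
It fails at once if the collar is moved more than 30 mm (distance of collar from where it was at the start of the episode above 0.03 m).
It fails at once if the block is moved more than 30 mm (distance of block from where it was at the start of the episode above 0.03 m).
It fails at once if the key is moved more than 30 mm (distance of key from where it was at the start of the episode above 0.03 m).
It fails at once if the oil is moved more than 30 mm (distance of oil from where it was at the start of the episode above 0.03 m).
It fails at once if the sleeve is moved more than 30 mm (distance of sleeve from where it was at the start of the episode above 0.03 m).
It also fails if it takes over 53 s, if anything falls off the work surface, if the arm or the gripper's body presses on something with over 40 N, if the wrist force passes 120 N, or if a joint passes its speed limit or range.

## Working session

There is one attempt and no reset: what is moved stays moved. The work goes in short steps, Python scripts to look and compute and a tool call to move; the robot and the scene stay as the last step left them, time stands still between calls to the robot, and variables do not carry over. Pictures are saved under pics/ and viewed, about 8 in all and at most 12, crops included, and the job is handed in when it is done.

Besides the shell and the picture viewer there is one more tool, called after "Emit:" as name([rows], argument=value, ...), one row to a line, values as JSON. carry_out: Moves the arm, as the interface text tells. Its arguments: {"type":"object","properties":{"increments":{"type":"array"}},"required":["increments"]}

```bash
mkdir -p pics; ls; cat > h.py <<'E'
import numpy as np,cv2
from plant import ctrl
from scipy.spatial.transform import Rotation as R
def cam(s):
    K=np.array(s["intrinsics"]);Rm=cv2.Rodrigues(np.array(s["rvec"],float))[0];t=np.array(s["tvec"],float).ravel();return K,Rm,t
def proj(s,P):
    K,Rm,t=cam(s);p=(np.atleast_2d(P)@Rm.T+t)@K.T;return p[:,:2]/p[:,2:]
def ray(s,uv):
    K,Rm,t=cam(s);d=Rm.T@np.linalg.inv(K)@np.array([uv[0],uv[1],1.]);return -Rm.T@t,d
def atz(s,uv,z):
    o,d=ray(s,uv);return o+d*(z-o[2])/d[2]
E
python3 - <<'E'
from h import *
import pickle
for n in ("scene","side"):
    s=ctrl.snapshot(n);cv2.imwrite(f"pics/{n}0.png",s["pixels"]);pickle.dump(s,open(n+"0.pkl","wb"))
    print(n,(-cam(s)[1].T@cam(s)[2]).round(3))
    for l in ["jaw","rest","lightbar","cabinet","drawer","compartment","handle","collar","block","key","oil","sleeve"]:
        try: print(l,[(np.round(d["centre"],3).tolist(),round(d["confidence"],2)) for d in ctrl.search_frame(s,l)][:3])
        except Exception as e: print(l,e)
print(ctrl.get_obs(),ctrl.pinch_z)
E
```

```text
pics
scene [ 1.397 -0.595  1.37 ]
jaw [([0.191, -0.324, 0.035], 0.84), ([0.736, -0.266, 0.038], 0.81), ([0.572, -0.214, 0.139], 0.67)]
rest [([0.613, -0.221, 0.097], 0.6)]
lightbar [([0.612, -0.222, 0.103], 0.77), ([0.512, 0.204, 0.043], 0.73), ([0.654, 0.003, 0.031], 0.65)]
cabinet [([0.686, 0.198, 0.085], 0.85)]
drawer [([0.517, 0.204, 0.044], 0.56)]
compartment []
handle [([0.52, 0.206, 0.042], 0.66)]
collar [([0.651, 0.003, 0.036], 0.87)]
block [([0.515, 0.204, 0.043], 0.64), ([0.425, 0.462, 0.041], 0.55)]
key [([0.331, -0.018, 0.016], 0.54)]
oil [([0.616, 0.436, 0.084], 0.75)]
sleeve [([0.49, -0.453, 0.048], 0.9)]
side [-0.188 -1.117  1.01 ]
jaw [([0.174, -0.331, 0.035], 0.81), ([0.551, -0.232, 0.129], 0.79), ([0.793, -0.123, 0.033], 0.75)]
rest [([0.586, -0.245, 0.084], 0.69)]
lightbar [([0.578, -0.246, 0.082], 0.76)]
cabinet [([0.636, 0.19, 0.061], 0.9)]
drawer []
compartment [([0.553, 0.21, 0.042], 0.85)]
handle [([0.55, 0.212, 0.039], 0.61)]
collar [([0.643, -0.01, 0.028], 0.78)]
block [([0.415, 0.459, 0.034], 0.77)]
key [([0.35, -0.023, 0.016], 0.71), ([0.578, -0.247, 0.083], 0.19)]
oil [([0.6, 0.437, 0.074], 0.66)]
sleeve [([0.47, -0.464, 0.053], 0.71)]
{'clock': 1.3, 'joint_pos': array([ 8.50888132e+01,  2.05469112e+01,  6.81357722e-01, -1.01824322e-03,
       -7.01342887e+01, -1.65082327e+01]), 'qvel': array([ 0.0227408 ,  0.01164245,  0.08006786,  0.01955387,  0.04449643,
       -0.07735058]), 'tau': array([-1.63879435e-03, -5.82386720e+01,  2.93302935e+01,  7.00255439e+00,
        1.24910710e-02, -6.69250170e-06]), 'tool_pos': array([0.24649369, 0.6283626 , 0.22654724]), 'orientation': array([ 1.79999037e+02, -1.20804996e-04, -1.11419766e+02]), 'force': array([ 0.78062911,  0.29577737, -0.33382876]), 'moment': array([-0.00773711,  0.01433656, -0.00643355]), 'opening': 0.08749001025794327} 0.0188
```

View pics/scene0.png

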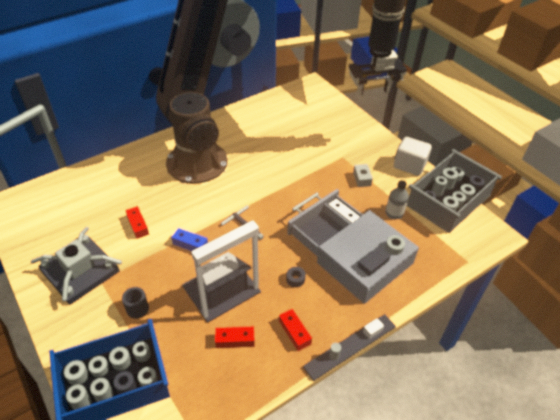

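View pics/side0.png

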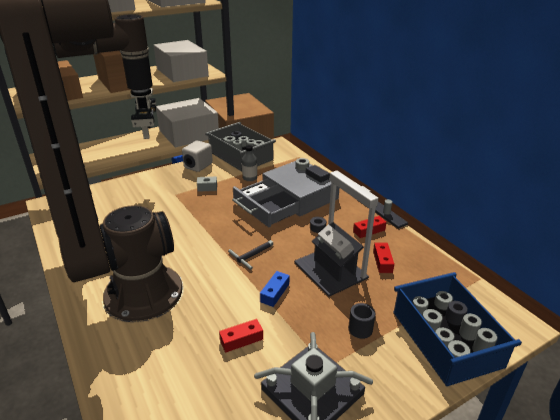

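The scene view shows the rest at about (225,275) with the jaw on it, and the cabinet at about (350,240) with the drawer pulled toward the robot. The side view shows the rest at (335,245) and the drawer at (270,200). I'll enlarge both for key points.

```bash
python3 - <<'E'
import cv2,numpy as np
a=cv2.imread("pics/scene0.png");b=cv2.imread("pics/side0.png")
def crop(im,x,y,w,h,k,step=10):
    c=cv2.resize(im[y:y+h,x:x+w],None,fx=k,fy=k,interpolation=cv2.INTER_CUBIC)
    for i in range(0,w,step):
        cv2.line(c,(i*k,0),(i*k,6),(0,255,255),1);cv2.putText(c,str(x+i),(i*k,16),0,.35,(0,255,255),1)
    for i in range(0,h,step):
        cv2.line(c,(0,i*k),(6,i*k),(0,255,255),1);cv2.putText(c,str(y+i),(8,i*k+4),0,.35,(0,255,255),1)
    return c
cv2.imwrite("pics/rest.png",np.hstack([crop(a,180,218,90,100,4),crop(b,290,165,90,100+0,4)]).clip(0,255))
c=np.hstack([crop(a,280,180,140,120,5)])
cv2.imwrite("pics/cabs.png",c)
cv2.imwrite("pics/cabd.png",crop(b,225,150,120,80,6))
E
```

```text
(no output)
```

View pics/rest.png

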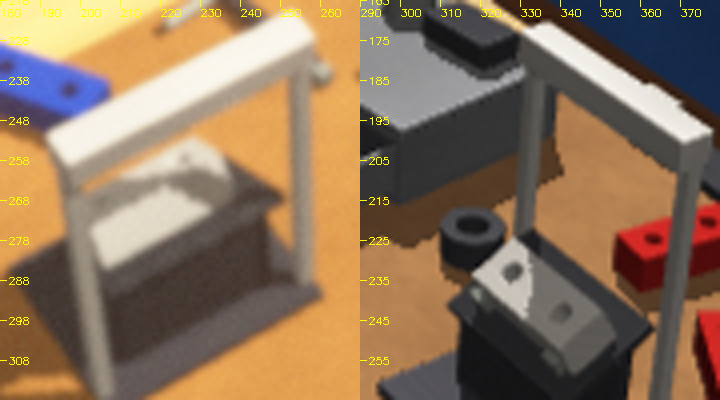

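View pics/cabs.png

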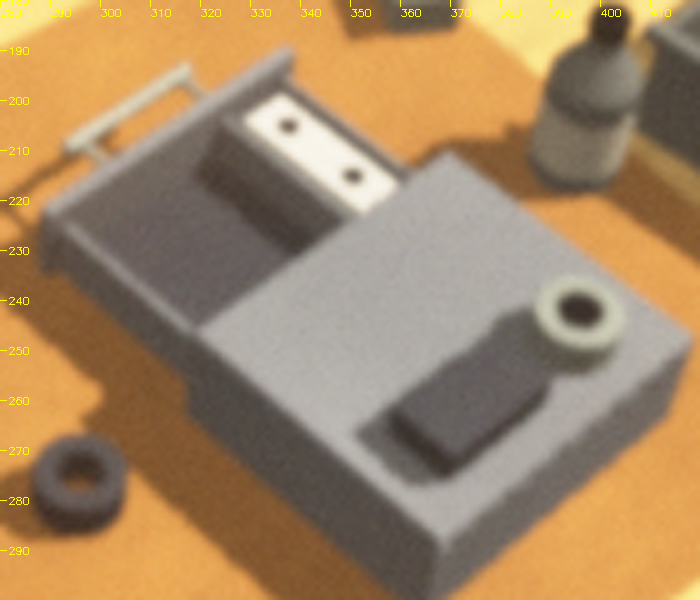

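The rest crop shows the light bar's corners and the jaw holes clearly, with holes at side view (328.5,232.8) and (340.3,243.3). The cabinet crop shows the roof corners, e.g. front edge from (319,246) to (370,210), and the empty compartment at (310,225). Next I'll fit poses to these.

```bash
cat > fit.py <<'E'
from h import *
import pickle
from scipy.optimize import least_squares
A=pickle.load(open("scene0.pkl","rb"));B=pickle.load(open("side0.pkl","rb"))
def T(x,y,yaw,P):
    c,s=np.cos(yaw),np.sin(yaw);P=np.array(P);return np.c_[x+c*P[:,0]-s*P[:,1],y+s*P[:,0]+c*P[:,1],P[:,2]]
c28,s28=np.cos(np.radians(28)),np.sin(np.radians(28))
def jawp(s,t,p): # jaw point in rest frame; s along slope from plate middle
    return [-.065+(s+p[0])*c28-p[2]*s28,t+p[1],.105+(s+p[0])*s28+p[2]*c28]
def pts(q):
    x,y,w,bx,s,t=q
    b=lambda i,j,k:[bx+.03*i,.095*j,.276+.03*k]
    a=[b(0,-1,1),b(1,-1,1),b(0,1,1),b(1,1,1),[0,.095,.006],jawp(s,t,(0,.03,.038))]
    d=[b(0,1,1),b(1,1,1),b(1,-1,1),b(0,-1,1),b(0,-1,0),b(0,1,0),jawp(s,t,(0,.03,.038)),jawp(s,t,(0,-.03,.038)),jawp(s,t,(.0225,.055,.038)),jawp(s,t,(.0225,-.055,.038))]
    return T(x,y,w,a),T(x,y,w,d)
ao=np.array([[192,251.25],[197.5,259.75],[253,222.25],[258.75,227.5],[260.5,291],[226.25,257.5]])
bo=np.array([[330.5,173],[337,171],[378,197],[371,200.5],[370.5,207],[331.2,181],[328.5,232.75],[340.25,243.25],[329.5,224.25],[353.75,246.25]])
f=lambda q:(lambda a,d:np.r_[(proj(A,a)-ao).ravel(),(proj(B,d)-bo).ravel()])(*pts(q))
r=least_squares(f,[.63,-.22,0,-.02,0,0],loss="soft_l1")
q=r.x
if __name__=="__main__":
    print("rest",q.round(4),np.degrees(q[2]));print(f(q).reshape(-1,2).round(1).tolist())
    print("jaw origin",T(*q[:3],[jawp(q[4],q[5],(0,0,0)),jawp(q[4],q[5],(0,0,.038))]).round(4), "bar",T(*q[:3],[[q[3],0,.276]]).round(4))
    co=np.array([[369.6,210],[319.2,245.6],[418.4,249],[368.6,288.4],[288.4,222],[338,189.6]])
    # roof may start behind drawer front: front offset e
    def g(p):
        x,y,w,d=p;h=.1175
        P=[[.0+0,h,.086],[0,-h,.086],[.22,h,.086],[.22,-h,.086],[-d,-.11,.076],[-d,.11,.076]]
        return (proj(A,T(x,y,w,P))-co).ravel()
    k=least_squares(g,[.6,.2,0,.13],loss="soft_l1");p=k.x
    print("cab",p.round(4),np.degrees(p[2]),g(p).reshape(-1,2).round(1).tolist())
E
python3 fit.py
```

```text
rest [ 0.632  -0.2083  0.0204 -0.0312  0.0025 -0.0112] 1.1695540502250221
[[-1.1, 1.0], [-0.8, 0.3], [0.4, -1.6], [0.8, 0.2], [0.1, 0.4], [-3.1, 1.3], [-0.7, -1.1], [0.5, -1.6], [1.2, 0.1], [0.1, -0.4], [-0.5, 2.1], [-2.0, -0.7], [0.1, 0.1], [0.4, -0.3], [-0.5, -0.1], [-2.4, -3.9]]
jaw origin [[ 0.5694 -0.2207  0.1062]
 [ 0.5516 -0.2211  0.1397]] bar [[ 0.6007 -0.2089  0.276 ]]
cab [0.6118 0.2142 0.1196 0.1341] 6.851896813691458 [[-1.5, -0.9], [-2.5, -0.8], [2.4, 0.4], [0.5, 2.0], [1.3, -1.1], [-0.6, 0.5]]
```

View pics/cabd.png

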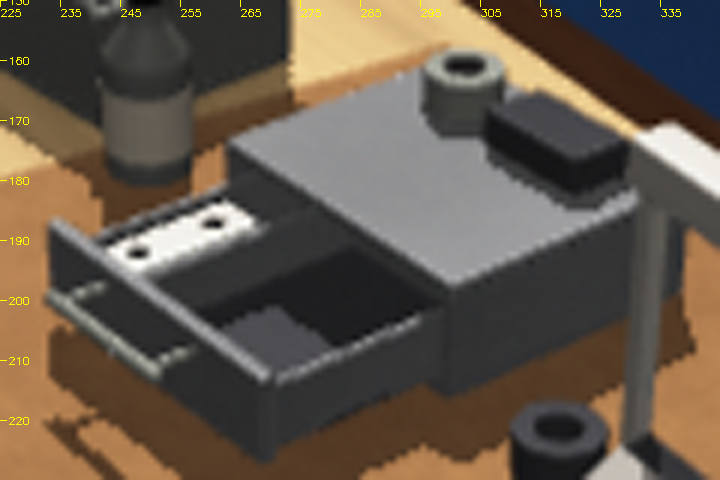

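The side view adds the roof's front corners at (263.3,173.8) and (299.7,197.8), the panel's top corners at (233.3,187) and (268.7,213.7), and the handle from (234,200) to (251,212). Refit with both views.

```bash
cat > cab.py <<'E'
from fit import *
co=np.array([[369.6,210],[319.2,245.6],[418.4,249],[368.6,288.4],[288.4,222],[338,189.6],[294,208.5],[317.6,193.5]])
cs=np.array([[263.3,173.8],[299.7,197.8],[233.3,187],[268.7,213.7],[233.7,200],[250.8,212.2]])
def g(p):
    x,y,w,d,e,hw=p;h=.1175
    F=[[e,h,.086],[e,-h,.086]];Bk=[[.22,h,.086],[.22,-h,.086]];Pn=[[-d,-hw,.076],[-d,hw,.076]];H=[[-d-.035,-.055,.061],[-d-.035,.055,.061]]
    return np.r_[(proj(A,T(x,y,w,F+Bk+Pn+H))-co).ravel(),(proj(B,T(x,y,w,F+Pn[::-1]+H[::-1]))-cs).ravel()]
p=least_squares(g,[.6,.2,0.1,.13,0,.11],loss="soft_l1").x
if __name__=="__main__":
    print(p.round(4),np.degrees(p[2]),g(p).reshape(-1,2).round(1).tolist())
    print("handle",T(*p[:3],[[-p[3]-.035,0,.061]]))
E
python3 cab.py
```

```text
[0.6058 0.2129 0.126  0.1301 0.0138 0.1151] 7.216615027343676 [[-0.0, 0.4], [-0.8, 0.9], [0.8, -1.1], [-0.7, 0.7], [-0.4, -0.4], [-0.4, -0.4], [0.2, 1.4], [0.1, 1.2], [-1.2, -0.9], [0.1, -0.3], [-0.7, -0.5], [-0.3, -0.9], [0.2, -0.7], [-0.1, 0.0]]
handle [[0.44200039 0.19216013 0.061     ]]
```

```bash
cat > tgt.py <<'E'
from fit import *
def rot(yaw,tilt):  # tool x down-slope / toward robot
    Z=R.from_euler('z',yaw);t=np.radians(tilt)
    x=-np.array([np.cos(t),0,np.sin(t)]);z=np.array([np.sin(t),0,-np.cos(t)])
    return Z*R.from_matrix(np.c_[x,np.cross(z,x),z])
def cur():
    o=ctrl.get_obs();return np.array(o["tool_pos"]),R.from_euler('xyz',o["orientation"],degrees=True),o
def rel(P,Rt,base=None):
    p,r,o=cur() if base is None else base
    return np.r_[(Rt*r.inv()).as_rotvec(degrees=True),(np.array(P)-p)*1000].round(1)
E
python3 - <<'E'
from tgt import *
Rt=rot(q[2],28);n=-Rt.as_matrix()[:,2]
J=T(*q[:3],[jawp(q[4],q[5],(0,0,0))])[0]
for d in(.011,.13):print(J+n*d, rel(J+n*d,Rt))
print(rel([.45,.25,.33],rot(.02,0)))
E
```

```text
[ 0.5642591  -0.22080476  0.11588903] [  17.   -24.3  -66.   317.8 -849.2 -110.7]
[ 0.50840362 -0.22194508  0.22095979] [  17.   -24.3  -66.   261.9 -850.3   -5.6]
[  -0.    -0.   -67.4  203.5 -378.4  103.5]
```

Emit:
carry_out([
  [0, 0, -10, 50, -50, 60, 0],
  [0, 0, -20, 90, -110, 100, 0],
  [0, 0, -30, 130, -170, 110, 0],
  [0, 0, -40, 160, -230, 110, 0],
  [0, 0, -50, 190, -290, 110, 0],
  [0, 0, -60, 205, -350, 110, 0],
  [0, 0, -66, 210, -410, 110, 0],
  [5, -8, -66, 215, -470, 110, 0],
  [10, -15, -66, 220, -530, 110, 0],
  [14, -20, -66, 225, -590, 110, 0],
  [17, -24.3, -66, 230, -650, 110, 0],
  [17, -24.3, -66, 235, -710, 110, 0],
  [17, -24.3, -66, 240, -770, 90, 0],
  [17, -24.3, -66, 245, -820, 60, 0],
  [17, -24.3, -66, 252, -850, 20, 0],
  [17, -24.3, -66, 252, -850, 20, 0],
  [17, -24.3, -66, 252, -850, 20, 0],
])

```text
clock: 3.42
tool_pos: [0.4977, -0.2233, 0.2448]
orientation: [179.9, 27.8, -179.1]
force: [0.1, -0.4, 0.1]
opening: 0.0878
```

```bash
python3 - <<'E'
from tgt import *
import pickle
p,r,o=cur();print(p,o["orientation"],o["joint_pos"].round(1),o["clock"])
s=ctrl.snapshot("wrist");pickle.dump((p,r.as_matrix(),s),open("w1.pkl","wb"))
H=np.array(s["hand_eye"]);K=np.array(s["intrinsics"]);print(H.round(3),K)
for l in("jaw","rest"):print(l,[(np.round(d["centre"],3).tolist(),round(d["confidence"],2)) for d in ctrl.search_frame(s,l)][:3])
cv2.imwrite("pics/w1.png",s["pixels"])
E
```

```text
[ 0.49771939 -0.22330471  0.24483352] [ 179.89639798   27.82154198 -179.07838382] [ -6.2  -6.3 -31.9  -5.7 -36.9  10.9] 3.425
[[ 1.     0.    -0.     0.   ]
 [ 0.     0.961  0.276 -0.074]
 [ 0.    -0.276  0.961 -0.158]
 [ 0.     0.     0.     1.   ]] [[325.1922621    0.         279.93486139]
 [  0.         325.1922621  205.87575196]
 [  0.           0.           1.        ]]
jaw [([0.719, -0.257, 0.039], 0.79), ([0.79, -0.115, 0.032], 0.68), ([0.549, -0.226, 0.136], 0.64)]
rest [([0.592, -0.252, 0.109], 0.73), ([0.645, -0.001, 0.03], 0.21)]
```

View pics/w1.png

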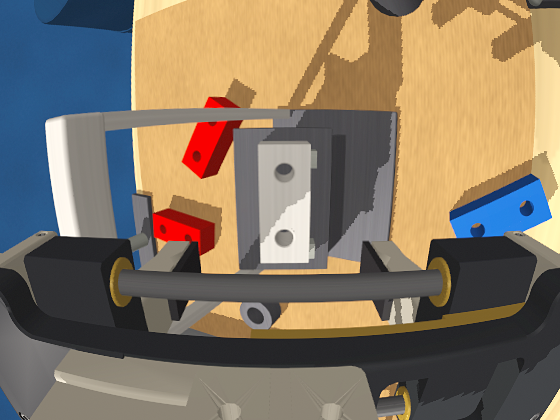

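The wrist view shows the jaw squarely in view: holes at (284.5,171.5) and (284.5,238.5), top-face corners near (259,143), (311,143), (310,264) and (260,263). Down-slope is to the right. Fitting its pose:

```bash
cat > wf.py <<'E'
from tgt import *
def wproj(p,Rm,s,P):
    H=np.array(s["hand_eye"]);K=np.array(s["intrinsics"])
    t=(np.atleast_2d(P)-p)@Rm; c=(t-H[:3,3])@H[:3,:3]
    rr=np.hypot(c[:,0],c[:,1]);th=np.arctan2(rr,c[:,2]);k=th/rr*K[0,0]
    return np.c_[c[:,0]*k+K[0,2],c[:,1]*k+K[1,2]]
E
python3 - <<'E'
from wf import *
p,Rm,s=pickle.load(open("w1.pkl","rb"))
ob=np.array([[284.5,171.5],[284.5,238.5],[259,143],[311,143],[310,264],[260,263]])
loc=np.array([[0,-.03,.038],[0,.03,.038],[.0225,-.055,.038],[-.0225,-.055,.038],[-.0225,.055,.038],[.0225,.055,.038]])
def g(v):
    M=(R.from_euler('z',v[3])*R.from_euler('y',-28,degrees=True))
    return (wproj(p,Rm,s,M.apply(loc)+v[:3])-ob).ravel()
J0=T(*q[:3],[jawp(q[4],q[5],(0,0,0))])[0]
print("pred",g(np.r_[J0,q[2]]).reshape(-1,2).round(1).tolist())
r=least_squares(g,np.r_[J0,q[2]]);v=r.x
print(v.round(4),np.degrees(v[3]),r.fun.reshape(-1,2).round(1).tolist())
# constrain height to the slope: residual vs rest
n=np.array([-s28*np.cos(q[2]),-s28*np.sin(q[2]),c28]);print("off slope",(v[:3]-J0)@n)
np.save("jaw.npy",v)
for d in(.011,):
    Rt=rot(v[3],28);P=v[:3]+d*-Rt.as_matrix()[:,2];print(P,rel(P,Rt))
E
```

```text
pred [[-3.4, -3.6], [-3.2, -5.1], [-4.6, -3.9], [-3.5, -4.1], [-4.6, -5.9], [-2.7, -4.6]]
[ 0.5642 -0.2179  0.1091  0.0196] 1.1204091393488678 [[0.4, 0.7], [0.3, -0.1], [-1.1, -0.1], [0.9, -0.2], [-1.0, -0.8], [0.4, 0.5]]
off slope 0.005022501067189625
[ 0.55904912 -0.21803947  0.11883776] [-0.000e+00  1.000e-01 -1.000e-01  6.040e+01  3.300e+00 -1.286e+02]
```

Emit:
carry_out([
  [0, 0, 0, 14, 1, -30, 0],
  [0, 0, 0, 28, 2, -60, 0],
  [0, 0, 0, 42, 3, -90, 0],
  [0, 0, 0, 52, 3, -110, 0],
  [0, 0, 0, 58, 3, -123, 0],
  [0, 0, 0, 61.5, 3.3, -131, 0],
  [0, 0, 0, 61.5, 3.3, -131, 0],
])

```text
clock: 4.45
tool_pos: [0.5602, -0.218, 0.1158]
orientation: [179.9, 28.0, -178.8]
force: [0.3, -0.2, 0.7]
opening: 0.0879
```

Emit:
carry_out([
  [0, 0, 0, 0, 0, 0, 0.4],
  [0, 0, 0, 0, 0, 0, 1],
  [0, 0, 0, 0, 0, 0, 1],
  [0, 0, 0, 0, 0, 0, 1],
  [0, 0, 0, 0, 0, 0, 1],
  [0, 0, 0, 0, 0, 0, 1],
])

```text
clock: 5.2
tool_pos: [0.5612, -0.2185, 0.1165]
orientation: [180.0, 28.1, -178.8]
force: [3.6, 0.5, 1.1]
opening: 0.0447
```

Gripped at 44.7 mm opening. Lift square to the slope.

Emit:
carry_out([
  [0, 0, 0, -3, 0, 6, 1],
  [0, 0, 0, -9, 0, 18, 1],
  [0, 0, 0, -18, 0, 35, 1],
  [0, 0, 0, -30, 0, 57, 1],
  [0, 0, 0, -45, 0, 85, 1],
  [0, 0, 0, -60, 0, 113, 1],
  [0, 0, 0, -75, 0, 141, 1],
  [0, 0, 0, -85, 0, 160, 1],
  [0, 0, 0, -85, 0, 160, 1],
])

```text
clock: 6.32
tool_pos: [0.4735, -0.2181, 0.2752]
orientation: [179.9, 27.9, -178.9]
force: [0.8, -0.6, -5.2]
opening: 0.0452
```

```bash
python3 - <<'E'
from wf import *
p,r,o=cur();print(p,o["orientation"],o["force"],o["opening"])
s=ctrl.snapshot("wrist");pickle.dump((p,r.as_matrix(),s),open("w2.pkl","wb"));cv2.imwrite("pics/w2.png",s["pixels"])
E
```

```text
[ 0.47351653 -0.2181263   0.2752026 ] [ 179.89680446   27.94520997 -178.8907375 ] [ 0.8080293  -0.55833173 -5.16966112] 0.04522336455344081
```

View pics/w2.png

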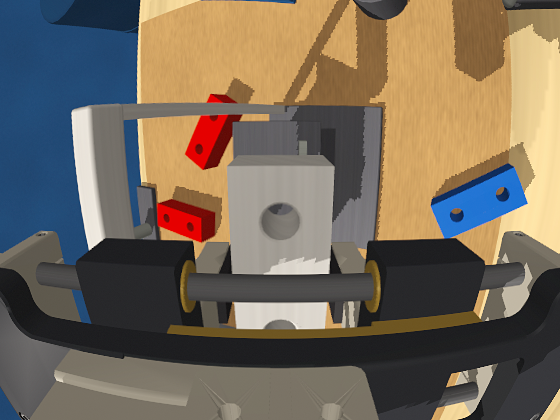

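The jaw is held squarely: near-end hole at (281,221), top end edge from (228,167) to (334,166), bottom end edge from (236,156) to (328,156). The bystanders are untouched. I'll fit the jaw in the tool frame and plan the placing.

```bash
cat > plan.py <<'E'
from wf import *
import cab
p,Rm,s=pickle.load(open("w2.pkl","rb"))
ob=np.array([[281,221],[228,167],[334,166],[236,156],[328,156]])
loc=np.array([[0,-.03,.038],[.0225,-.055,.038],[-.0225,-.055,.038],[.0225,-.055,0],[-.0225,-.055,0]])
F=R.from_matrix(np.diag([-1,1,-1.]))
def g(v):
    t=(F*R.from_rotvec([v[3],0,v[4]])).apply(loc)+[v[0],v[1],v[2]]
    return (wproj(np.zeros(3),np.eye(3),s,t)-ob).ravel()
r=least_squares(g,[0,0,.011,0,0])
C=cab.p; d=C[3]
if __name__=="__main__":
    print("jaw in tool",r.x.round(4),np.degrees(r.x[3:]).round(2),r.fun.reshape(-1,2).round(1).tolist())
    print("compart est",T(*C[:3],[[-d+.062,-.03,.017]]),"slot mid",T(*C[:3],[[(-d+.012+.012)/2,-.03,.017]]))
E
python3 plan.py
```

```text
jaw in tool [0.0011 0.0022 0.012  0.0151 0.0028] [0.87 0.16] [[0.5, 2.1], [-0.6, -1.1], [1.5, -0.4], [2.7, -0.2], [-4.4, -0.5]]
compart est [[0.54200062 0.17458301 0.017     ]] slot mid [[0.5569279  0.17647317 0.017     ]]
```

```bash
python3 - <<'E'
from plan import *
print(rel([.557,.176,.18],rot(C[2],0)))
E
```

```text
[ -2.2  27.8   6.   83.4 394.  -94. ]
```

Emit:
carry_out([
  [0, 0, 0, 0, 35, 0, 1],
  [0, 0, 0, 0, 80, 0, 1],
  [0, 5, 0, 0, 130, 0, 1],
  [0, 11, 2, 0, 180, 0, 1],
  [-1, 17, 4, 10, 230, 0, 1],
  [-2, 23, 6, 25, 280, 0, 1],
  [-2.2, 27.8, 6, 45, 330, -10, 1],
  [-2.2, 27.8, 6, 65, 370, -30, 1],
  [-2.2, 27.8, 6, 78, 390, -55, 1],
  [-2.2, 27.8, 6, 83, 394, -80, 1],
  [-2.2, 27.8, 6, 83, 394, -94, 1],
  [-2.2, 27.8, 6, 83, 394, -94, 1],
  [-2.2, 27.8, 6, 83, 394, -94, 1],
])

```text
clock: 8.0
tool_pos: [0.5584, 0.1756, 0.1824]
orientation: [-179.9, 0.2, -172.7]
force: [-0.2, -0.0, -5.3]
opening: 0.0446
```

```bash
python3 - <<'E'
from plan import *
p,r,o=cur();print(p,o["orientation"],o["force"],o["opening"])
s=ctrl.snapshot("wrist");pickle.dump((p,r.as_matrix(),s),open("w3.pkl","wb"))
im=s["pixels"].copy()
# predicted: panel inner top corners, roof front edge, divider candidate
P=T(*C[:3],[[-d+.012,-.1,.076],[-d+.012,0,.076],[.012,-.1175,.086],[.012,0,.086],[-d+.062,-.03,.017],[-d+.062,-.1025,.06],[-d+.062,.0425,.06],[0,-.1025,.06],[-d,-C[5],.076]])
uv=wproj(p,r.as_matrix(),s,P);print(uv.round(0).tolist())
for a in uv: cv2.drawMarker(im,tuple(int(x) for x in a.round()),(0,255,0),0,8,1)
cv2.imwrite("pics/w3.png",im)
E
```

```text
[0.55836342 0.17555546 0.18239513] [-179.92617198    0.19567908 -172.69501983] [-0.19758827 -0.04411985 -5.27919406] 0.044643201275913764
[[361.0, 123.0], [355.0, 238.0], [199.0, 101.0], [206.0, 242.0], [296.0, 190.0], [300.0, 118.0], [297.0, 273.0], [220.0, 119.0], [376.0, 106.0]]
```

View pics/w3.png

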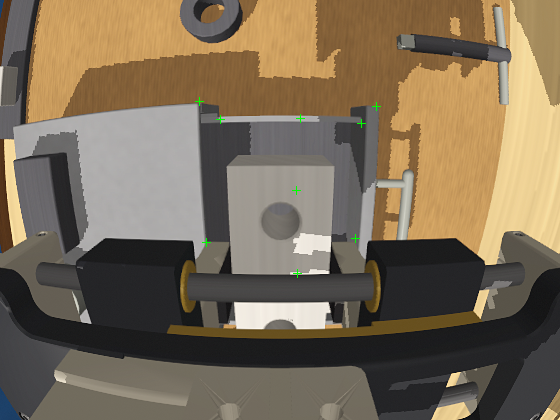

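The view matches the predictions: the panel's inner edge at (362,123–240), the roof edge at (203,103)–(206,242) and the side wall at row 120. The jaw is centred in the opening, so I lower it.

Emit:
carry_out([
  [0, 0, 0, 0, 0, -30, 1],
  [0, 0, 0, 0, 0, -60, 1],
  [0, 0, 0, 0, 0, -90, 1],
  [0, 0, 0, 0, 0, -115, 1],
  [0, 0, 0, 0, 0, -130, 1],
  [0, 0, 0, 0, 0, -138, 1],
  [0, 0, 0, 0, 0, -144, 1],
  [0, 0, 0, 0, 0, -144, 1],
  [0, 0, 0, 0, 0, -144, 1],
])

```text
clock: 9.18
tool_pos: [0.5584, 0.1759, 0.0382]
orientation: [-179.9, 0.2, -172.7]
force: [-1.0, -0.2, -5.6]
opening: 0.0449
```

Emit:
carry_out([
  [0, 0, 0, 0, 0, -2, 1],
  [0, 0, 0, 0, 0, -4, 1],
  [0, 0, 0, 0, 0, -6, 1],
  [0, 0, 0, 0, 0, -7, 1],
  [0, 0, 0, 0, 0, -7, 1],
  [0, 0, 0, 0, 0, -7, 1],
])

```text
clock: 9.93
tool_pos: [0.558, 0.1757, 0.0306]
orientation: [-179.9, 0.1, -172.7]
force: [1.1, -0.1, -6.0]
opening: 0.0446
```

Emit:
carry_out([
  [0, 0, 0, 0, 0, -1, 1],
  [0, 0, 0, 0, 0, -2, 1],
  [0, 0, 0, 0, 0, -2, 1],
  [0, 0, 0, 0, 0, -2, 1],
])

```text
clock: 10.42
tool_pos: [0.5596, 0.1759, 0.0305]
orientation: [-179.9, 0.3, -172.6]
force: [-0.8, -3.9, 8.8]
opening: 0.045
```

Floor contact: the force went from −6 to +8.8 N. Release partly, because the opening is narrow, then rise.

Emit:
carry_out([
  [0, 0, 0, 0, 0, 0, 0.38],
  [0, 0, 0, 0, 0, 0, 0.38],
  [0, 0, 0, 0, 0, 0, 0.38],
  [0, 0, 0, 0, 0, 0, 0.38],
  [0, 0, 0, 0, 0, 0, 0.38],
])

```text
clock: 11.05
tool_pos: [0.558, 0.1757, 0.0284]
orientation: [-179.9, 0.1, -172.7]
force: [0.8, -0.1, 0.6]
opening: 0.0545
```

```bash
python3 - <<'E'
from plan import *
print([rel(P,rot(C[2],0))[3:] for P in T(*C[:3],[[-.225,0,.045],[-.0615,0,.045],[-.192,0,.045]])],T(*C[:3],[[-.225,0,.045],[-.0615,0,.045]]))
E
```

```text
[array([-175.4,    8.9,   16.6]), array([-13.2,  29.5,  16.6]), array([-142.7,   13.1,   16.6])] [[0.3825679  0.18463455 0.045     ]
 [0.54477271 0.20517358 0.045     ]]
```

Emit:
carry_out([
  [0, 0, 0, 0, 0, 10, 0.38],
  [0, 0, 0, 0, 0, 30, 0.38],
  [0, 0, 0, 0, 0, 60, 0.38],
  [0, 0, 0, 0, 0, 100, 0.38],
  [0, 0, 0, 0, 0, 150, 0.38],
  [0, 0, 0, -50, 0, 170, 0.38],
  [0, 0, 0, -90, 0, 170, 0.38],
  [0, 0, 0, -90, 0, 170, 0.38],
  [0, 0, 0, -90, 0, 170, 0.38],
])

```text
clock: 12.18
tool_pos: [0.4683, 0.176, 0.1995]
orientation: [-180.0, 0.2, -172.6]
force: [-0.6, -0.2, -0.1]
opening: 0.0545
```

```bash
python3 - <<'E'
from plan import *
p,r,o=cur();print(p,o["orientation"],o["force"],o["opening"])
s=ctrl.snapshot("wrist");pickle.dump((p,r.as_matrix(),s),open("w4.pkl","wb"));cv2.imwrite("pics/w4.png",s["pixels"])
print([rel(P,rot(C[2],0)) for P in T(*C[:3],[[-.225,0,.045],[-.0615,0,.045]])])
E
```

```text
[0.46833725 0.17595758 0.19947241] [-179.95001337    0.21144714 -172.64173916] [-0.6457335  -0.18605863 -0.0714935 ] 0.05446774433283147
[array([ 0.000e+00,  2.000e-01, -1.000e-01, -8.600e+01,  8.700e+00,
       -1.541e+02]), array([ 0.000e+00,  2.000e-01, -1.000e-01,  7.620e+01,  2.930e+01,
       -1.541e+02])]
```

View pics/w4.png

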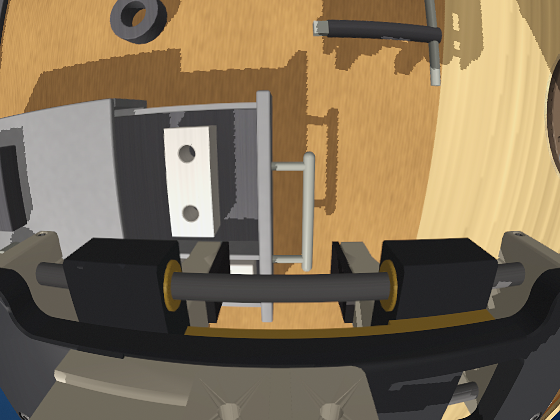

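The jaw lies flat in the compartment, holes at (187,154) and (190,213), clear of the walls. The handle bar runs from (309,155) to (307,268). Next I go in front of the handle with the fingers shut.

Emit:
carry_out([
  [0, 0, 0, -40, 4, 0, 1],
  [0, 0, 0, -86, 9, 0, 1],
  [0, 0, 0, -90, 9, -40, 1],
  [0, 0, 0, -90, 9, -90, 1],
  [0, 0, 0, -90, 9, -130, 1],
  [0, 0, 0, -90, 9, -152, 1],
  [0, 0, 0, -90, 9, -152, 1],
  [0, 0, 0, -90, 9, -152, 1],
])

```text
clock: 13.22
tool_pos: [0.3788, 0.1851, 0.0471]
orientation: [-179.9, 0.2, -172.7]
force: [-0.1, -0.4, 0.3]
opening: 0.0003
```

Emit:
carry_out([
  [0, 0, 0, 12, 1.5, 0, 1],
  [0, 0, 0, 24, 3, 0, 1],
  [0, 0, 0, 31, 4, 0, 1],
  [0, 0, 0, 37, 4.7, 0, 1],
  [0, 0, 0, 44, 5.6, 0, 1],
  [0, 0, 0, 52, 6.6, 0, 1],
  [0, 0, 0, 61, 7.7, 0, 1],
  [0, 0, 0, 70, 8.9, 0, 1],
  [0, 0, 0, 79, 10, 0, 1],
  [0, 0, 0, 88, 11.2, 0, 1],
  [0, 0, 0, 97, 12.3, 0, 1],
  [0, 0, 0, 106, 13.4, 0, 1],
  [0, 0, 0, 115, 14.6, 0, 1],
  [0, 0, 0, 124, 15.7, 0, 1],
  [0, 0, 0, 133, 16.9, 0, 1],
  [0, 0, 0, 140, 17.8, 0, 1],
  [0, 0, 0, 146, 18.5, 0, 1],
  [0, 0, 0, 150, 19, 0, 1],
  [0, 0, 0, 150, 19, 0, 1],
])

```text
clock: 15.6
tool_pos: [0.5286, 0.2038, 0.0468]
orientation: [-179.9, 0.2, -172.7]
force: [-0.2, -0.7, -0.1]
opening: 0.0005
```

Emit:
carry_out([
  [0, 0, 0, 3, 0.4, 0, 1],
  [0, 0, 0, 6, 0.8, 0, 1],
  [0, 0, 0, 9, 1.1, 0, 1],
  [0, 0, 0, 11, 1.4, 0, 1],
  [0, 0, 0, 13, 1.6, 0, 1],
  [0, 0, 0, 13, 1.6, 0, 1],
])

```text
clock: 16.35
tool_pos: [0.5413, 0.2054, 0.0465]
orientation: [-179.9, 0.2, -172.7]
force: [0.2, -0.1, 0.2]
opening: 0.0003
```

Emit:
carry_out([
  [0, 0, 0, 2, 0.2, 0, 1],
  [0, 0, 0, 4, 0.5, 0, 1],
  [0, 0, 0, 4, 0.5, 0, 1],
])

```text
clock: 16.73
tool_pos: [0.5453, 0.2058, 0.0466]
orientation: [-179.9, 0.1, -172.7]
force: [0.1, -0.9, 0.2]
opening: 0.0004
```

```bash
python3 - <<'E'
from plan import *
s=ctrl.snapshot("side");im=s["pixels"]
def X(d): return proj(s,T(*C[:3],[[-d,-C[5],.076],[-d,C[5],.076],[-d-.035,-.055,.061]])).round(1).tolist()
print(X(0),X(.13),ctrl.get_obs()["force"])
cv2.imwrite("pics/s5.png",cv2.resize(im[150:230,225:345],None,fx=6,fy=6,interpolation=cv2.INTER_CUBIC))
E
```

```text
[[296.5, 200.7], [259.7, 176.3], [279.0, 200.3]] [[268.4, 212.8], [232.7, 186.5], [250.7, 212.2]] [0.46693563 0.01718761 0.51922579]
```

View pics/s5.png

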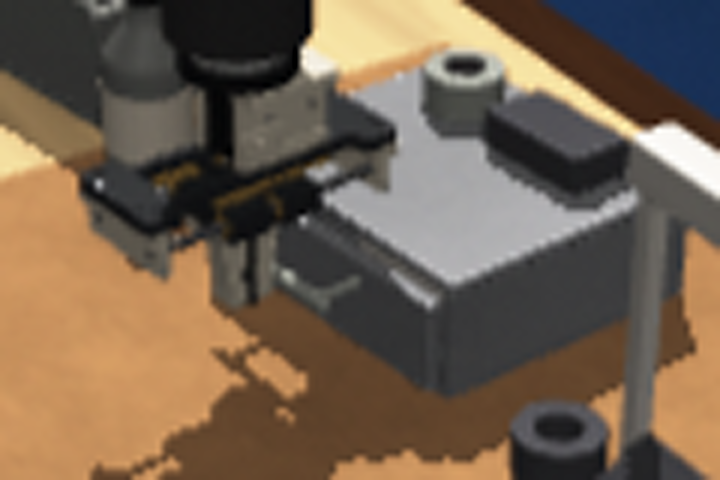

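The drawer looks nearly or fully shut, with the panel corner at about (297.8,200) against (296.5,200.7) predicted when shut. I'll push on gently until a firm stop shows in the force.

Emit:
carry_out([
  [0, 0, 0, 1, 0.1, 0, 1],
  [0, 0, 0, 2, 0.2, 0, 1],
  [0, 0, 0, 3, 0.3, 0, 1],
  [0, 0, 0, 3, 0.3, 0, 1],
])

```text
clock: 17.27
tool_pos: [0.5482, 0.2061, 0.0466]
orientation: [-179.9, 0.1, -172.7]
force: [-0.8, 0.3, -0.5]
opening: 0.0004
```

Emit:
carry_out([
  [0, 0, 0, 1, 0.1, 0, 1],
  [0, 0, 0, 2, 0.2, 0, 1],
  [0, 0, 0, 3, 0.3, 0, 1],
  [0, 0, 0, 4, 0.4, 0, 1],
  [0, 0, 0, 4, 0.4, 0, 1],
])

```text
clock: 17.9
tool_pos: [0.5486, 0.2057, 0.0462]
orientation: [-179.8, -0.2, -172.7]
force: [-17.4, 4.1, 10.6]
opening: 0.0004
```

Firm stop: −17 N at x ≈ 0.548, where it no longer advanced. Back off and rise.

Emit:
carry_out([
  [0, 0, 0, -6, -0.8, 0, 1],
  [0, 0, 0, -25, -3, 0, 1],
  [0, 0, 0, -55, -7, 0, 1],
  [0, 0, 0, -90, -11, 0, 1],
  [0, 0, 0, -100, -12, 50, 1],
  [0, 0, 0, -100, -12, 110, 1],
  [0, 0, 0, -100, -12, 170, 1],
  [0, 0, 0, -100, -12, 200, 1],
  [0, 0, 0, -100, -12, 200, 1],
  [0, 0, 0, -100, -12, 200, 1],
])

```text
clock: 19.15
tool_pos: [0.4518, 0.1942, 0.2461]
orientation: [-179.9, 0.1, -172.7]
force: [0.2, -0.7, -0.6]
opening: 0.0005
```

```bash
python3 - <<'E'
from plan import *
s=ctrl.snapshot("scene");im=s["pixels"];b=ctrl.snapshot("side")
print("scene pred shut/5mm/10mm",[proj(s,T(*C[:3],[[-e,-C[5],.076],[-e-.035,-.055,.061],[-e-.035,.055,.061]])).round(1).tolist() for e in(0,.005,.01)])
for l in("collar","block","key","oil","sleeve"):
    for a,c in((A,s),(B,b)):
        m=ctrl.outline_of(c,l);r=ctrl.search_frame(c,l)
        print(l,[np.round(x["centre"],3).tolist() for x in r][:2])
a=cv2.resize(im[195:255,295:375],None,fx=5,fy=5,interpolation=cv2.INTER_CUBIC)
c=cv2.resize(b["pixels"][165:225,245:325],None,fx=5,fy=5,interpolation=cv2.INTER_CUBIC)
cv2.imwrite("pics/fin.png",np.hstack([a,c]))
print(ctrl.get_obs()["force"],ctrl.get_obs()["clock"])
E
```

```text
scene pred shut/5mm/10mm [[[315.7, 245.5], [321.2, 232.5], [344.9, 216.1]], [[314.6, 244.5], [320.2, 231.6], [343.8, 215.3]], [[313.5, 243.6], [319.1, 230.7], [342.7, 214.4]]]
collar [[0.653, 0.0, 0.032], [0.732, 0.196, 0.086]]
collar [[0.642, -0.009, 0.029]]
block [[0.425, 0.461, 0.039]]
block [[0.413, 0.46, 0.032]]
key [[0.331, -0.016, 0.017]]
key [[0.349, -0.021, 0.015], [0.413, 0.458, 0.032]]
oil [[0.618, 0.439, 0.083], [0.608, -0.22, 0.103]]
oil [[0.604, 0.432, 0.061], [0.611, 0.196, 0.058]]
sleeve [[0.491, -0.453, 0.048]]
sleeve [[0.471, -0.465, 0.054]]
[-0.12395595  0.00901709  0.04715882] 20.25
```

View pics/fin.png

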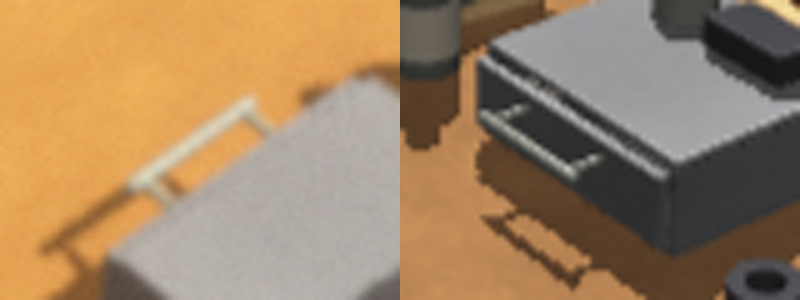

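The drawer is shut: the handle ends are at (321.6,232) and (345,215.4), against (321.2,232.5) and (344.9,216.1) predicted when shut. Bystanders are unmoved.

```bash
python3 -c "
from plant import ctrl
print(ctrl.close_job())"
```

```text
the job is handed in; nothing more can be done
None
```

I moved the jaw from the slope into the drawer's empty compartment, shut the drawer and handed the job in at about 20 s of the 53 s allowed. The interface gives no verdict.

- **Grasp and placing:** I gripped the jaw across its 45 mm, square to the slope (opening 44.7 mm). I lowered it until the wrist force rose from −6 to +8.8 N, then let go. The wrist picture after release showed it lying flat in the compartment, clear of the walls.
- **Drawer:** I pushed the handle until it stopped firmly at about 17 N. This came about 3 mm further in than my fit predicted, which I put down to fit and finger-thickness error. In the final pictures the handle ends lie within 1 px (about 4 mm) of the predicted shut position.
- **Other parts:** The collar, block, key, oil and sleeve were found within about 5 mm of where they started, except the oil bottle's height in the side view. That read 13 mm lower than at the start, and I did not check why.
- **Robot:** It ended clear of everything with near-zero force.
- **Measurements that disagreed:** The first two-camera fit of the jaw was off by about 3–6 px in the wrist view, and its height off the slope differed by 5 mm, so I split the difference for the grasp height.
- **Not checked:** The jaw cannot be seen once the drawer is shut, so its final position in there is not confirmed by camera.

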